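# Spin-test two carved toy wheels and bin the one that binds

## Task

Give each of the two wooden toy wheels one push by its red peg, a sixth to a quarter of a turn, then let go and leave it as it settles: one runs free, the other binds and springs back. Once both are tested, lift the one that binds, with its stand, and stand it upright in the blue reject tray. Leave the free one standing where it is and do not disturb the phone, the sheathed knife or the wooden spoon.

Things in the scene. Friction and masses are not known exactly. Their poses are not given: they have to be found in the camera images.
- wheel_a (a point): Dark wooden wheel, light spokes, 62 mm across, 16 mm thick, level, turning on an upright axle. Point: the wheel's centre, half-way up, 44 mm above what its stand rests on; z up. x turns with the wheel and points to its red upright peg: 12 mm thick, axis 24 mm from the axle, from the wheel's top (52 mm up) to 74 mm. Brass axle end 3 mm above the wheel. The wheels look alike; one binds.
- wheel_b (a point): Dark wooden wheel, light spokes, 62 mm across, 16 mm thick, level, turning on an upright axle. Point: the wheel's centre, half-way up, 44 mm above what its stand rests on; z up. x turns with the wheel and points to its red upright peg: 12 mm thick, axis 24 mm from the axle, from the wheel's top (52 mm up) to 74 mm. Brass axle end 3 mm above the wheel. The wheels look alike; one binds.
- stand_a: Round stand of wheel_a, steel foot and wood, 56 mm across (narrower than the wheel), loose on the table. Stand and wheel weigh about 0.35 kg and lift as one by the wheel's rim. Pushing a binding wheel's peg may slide the stand some 5 to 10 mm. Origin: centre of its underside.
- stand_b: Round stand of wheel_b, steel foot and wood, 56 mm across (narrower than the wheel), loose on the table. Stand and wheel weigh about 0.35 kg and lift as one by the wheel's rim. Pushing a binding wheel's peg may slide the stand some 5 to 10 mm. Origin: centre of its underside.
- spin_a (a joint): Turn of wheel_a on its stand, rad, 0 at the start, growing anticlockwise from above. Turns either way. A free wheel yields to the lightest push on the peg, coasts a little and stays there. A binding one drags (0.3 to 2 N at the peg) and, when let go, springs back within about 1 s to some 0.35 rad from its start if it was pushed further than that.
- spin_b (a joint): Turn of wheel_b on its stand, rad, 0 at the start, growing anticlockwise from above. Turns either way. A free wheel yields to the lightest push on the peg, coasts a little and stays there. A binding one drags (0.3 to 2 N at the peg) and, when let go, springs back within about 1 s to some 0.35 rad from its start if it was pushed further than that.
- tray: Blue open tray fixed to the table, 200 (x) by 210 (y) by 36 mm high outside, walls and floor 6 mm thick. Origin: centre of its underside, at table height; z up.
- phone: Bystander: black phone lying flat, 72 by 150 by 9 mm, long along its y. Origin: centre of its underside.
- knife: Bystander: carving knife in a black sheath with a wooden handle, 220 mm long along its y, 26 mm wide, 18 mm high. Origin: near its middle, on its underside.
- spoon: Bystander: carved wooden spoon, about 190 mm long along its y, 36 mm wide at the bowl, 12 mm high. Origin: near its middle, on its underside.
Things that resemble listed ones, but are neither listed nor needed, are in the scene too. What is shaped like the stand_a but pink or purple is not meant.

How it is judged:
By the outcome, as a careful person would: the job done as asked, in the order asked, and still so for the second after the job is handed in, with the robot touching nothing.
It also fails if it takes over 61 s, if anything falls off the work surface, if the arm or the gripper's body presses on something with over 40 N, if the wrist force passes 120 N, or if a joint passes its speed limit or range.

## Robot

A 6-joint arm with a two-finger parallel gripper is mounted at the origin on the work surface. World frame = base frame: x ahead of the robot, y to its left, z up, the work surface at z = 0. Lengths are in mm, angles in rad, forces in N, time in s.
With the tool pointing down it reaches from about 350 to 775 mm from the base axis. Payload 7.3 kg.
Tool frame: the origin (TCP) lies at the very end of the fingers, on their centre line; the grasp point (between the pads) lies 19 mm behind it; x points along the fingers, z is the direction in which the jaws open and shut, and the axes are right-handed (so a half turn about x gives the same grasp; the last joint's range is limited). The gripper opens to 92 mm and grips with 3 to 60 N. Pads are 19 mm wide; open, the fingers measure 130 mm over their backs; the gripper's body (75 mm by 190 mm) begins 47 mm behind the grasp point.
Start: joints at [-1.324, 0.342, 1.524, -0, 1.275, -0.146], TCP at [200.981, -485.027, 226.741] pointing down, gripper open.
Joint ranges: [-2.53, 2.53], [-0.77, 2.02], [0.04, 2.7], [-1, 4.14], [0.28, 2.66], [-3.11, 3.11]. Speed limits (rad/s): [2.57, 2.57, 3.14, 3.14, 3.14, 3.14].

## Interface

Orientations are given as [roll, pitch, yaw] about the fixed x, y, z axes, in that order (R = Rz(yaw) Ry(pitch) Rx(roll)).
In Python, from plant import * gives the robot as it stands.
- The arm moves only by the tool carry_out, never from a script. Its argument "rows" is a list of rows, each a list of 4 numbers: the shift along the world's x, y, z in mm, then the turn about the world's z in degrees. In form: [[x, y, z, twist], ...]. A call has 1 to 20 rows; each row is the pose to reach, as a shift and turn from the pose measured when the call began; what a row does not reach only later rows make up. A row lasts 1/12 s, in which the tool goes at most 41.7 mm and 7.16 degrees, less where a joint would pass 70% of its speed; a pose out of reach is approached as far as the arm can. A call with a gripper value outside its range is refused whole. "hand" is the finger opening in mm, from 0 to 91.8, set as the call begins (left out, the last holds). The fingers move at their own pace and stop on an object; the grip force is fixed at half the most. Time passes only in rows, so rows that repeat a pose let the fingers close. It gives the time, the measured TCP pose, the force and the opening at its end, in the units of the state.
- get_obs(): the state, without advancing time (a new reading comes with each control period).
- capture(name): name is "scene" or "top" or "wrist"; returns the picture (420x560x3 uint8, red, green, blue); there is no depth.
- camera_info(name): a dict with "camera_matrix" (3x3 intrinsics, pixels), "dist" ([k1, k2, p1, p2, k3] as OpenCV has them; the pictures are not rectified), "pose" (4x4, takes a point from camera to world coordinates); the wrist camera has in their place "mount" (4x4, takes a point from camera to tool coordinates, whose origin is the TCP and whose axes are the tool frame's). Camera axes: x right, y down, z forward; pixel columns grow to the right and rows downward; lengths in mm; the calibration is good to about 2 mm. A picture is of the moment at which its call begins: read the wrist's pose just before it. camera_info takes no time and is no camera call.
- close_job(): hands the job in, once; it reports no verdict.
The state is a dict: "time": time; "joint_positions": joint angles; "dq": joint speeds; "tau": joint torques, N m; "tool_pos": TCP position; "tcp_rot": TCP orientation; "contact_force": force on the tool from outside, world axes, zero at the start; "moment": the same for the moment, N m; "grip_width": finger opening in mm.
Only numpy, scipy, OpenCV 4.12 (cv2) and the standard library are available. Lean on these libraries where they do the work, as an engineer would, in place of code of your own. Each camera call takes 0.05 s, during which the arm holds its last target. There are 200 camera calls.

## Working session

There is one attempt and no reset: what is moved stays moved. The work goes in short steps, Python scripts to look and compute and a tool call to move; the robot and the scene stay as the last step left them, time stands still between calls to the robot, and variables do not carry over. Pictures are saved under pics/ and viewed, about 8 in all and at most 12, crops included, and the job is handed in when it is done.

Besides the shell and the picture viewer there is one more tool, called after ">>>" by a JSON object that holds its "method" and its "body", one argument or row to a line. carry_out: Moves the arm, as the interface text tells. Its arguments: {"type":"object","properties":{"rows":{"type":"array"},"hand":{"type":"number"}},"required":["rows"]}

```bash
mkdir -p pics
cat > h.py <<'E'
from plant import *
import numpy as np, cv2
def pix2w(name,uv,z):
    c=camera_info(name);K=np.array(c["camera_matrix"]);d=np.array(c["dist"]);T=np.array(c["pose"])
    p=cv2.undistortPoints(np.array(uv,float).reshape(-1,1,2),K,d).reshape(-1,2)
    r=np.c_[p,np.ones(len(p))]@T[:3,:3].T;o=T[:3,3]
    zz=np.broadcast_to(z,len(r))
    return o+r*((zz-o[2])/r[:,2])[:,None]
def save(name,f,crop=None,s=1):
    im=capture(name)
    if crop: im=im[crop[1]:crop[3],crop[0]:crop[2]]
    im=cv2.resize(im,None,fx=s,fy=s,interpolation=cv2.INTER_CUBIC)
    cv2.imwrite("pics/"+f,im[:,:,::-1])
E
python3 - <<'E'
from h import *
save("top","t1.png",s=1.42);save("scene","s1.png",s=1.42)
print(np.round(camera_info("top")["pose"],2)); print(get_obs())
E
```

```text
[[ 1.00000e-02 -1.00000e+00  6.00000e-02  5.23900e+02]
 [-1.00000e+00 -1.00000e-02  1.00000e-02 -5.75200e+01]
 [-1.00000e-02 -6.00000e-02 -1.00000e+00  1.06733e+03]
 [ 0.00000e+00  0.00000e+00  0.00000e+00  1.00000e+00]]
{'time': 0.1, 'joint_positions': array([-1.32398323e+00,  3.42641330e-01,  1.52490775e+00,  5.00042781e-06,
        1.27539999e+00, -1.45984983e-01]), 'dq': array([-0.00095127, -0.00172574, -0.00337159, -0.00068182,  0.00124951,
       -0.00127335]), 'tau': array([ 1.35800747e-03, -4.32005131e+01, -2.44694227e+01,  7.19212834e-02,
        5.25828637e-02, -5.97526491e-05]), 'tool_pos': array([ 200.89797345, -484.65500225,  226.12533973]), 'tcp_rot': array([2.9920823 , 1.56943991, 1.8140826 ]), 'contact_force': array([-0.52538794,  0.17535666, -0.10233037]), 'moment': array([-0.00559769,  0.0563737 , -0.05683336]), 'grip_width': 92.00567870815298}
```

View pics/t1.png

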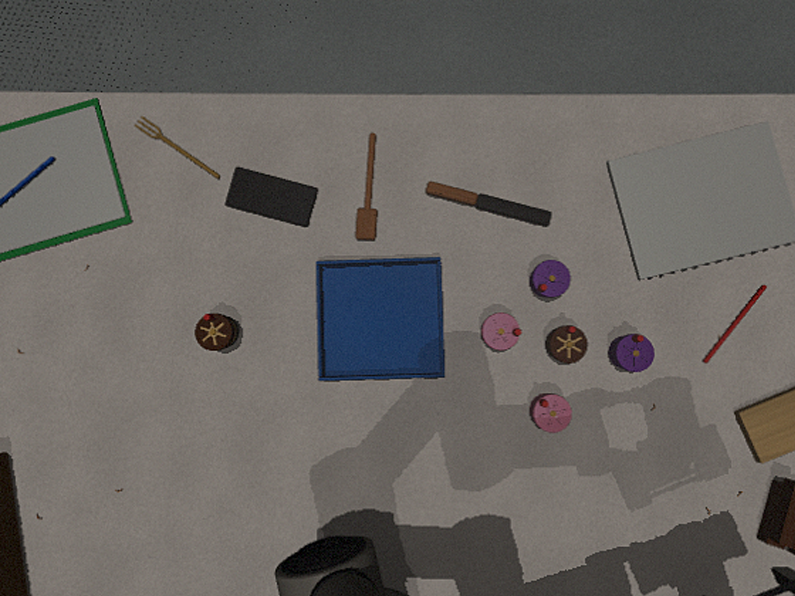

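View pics/s1.png

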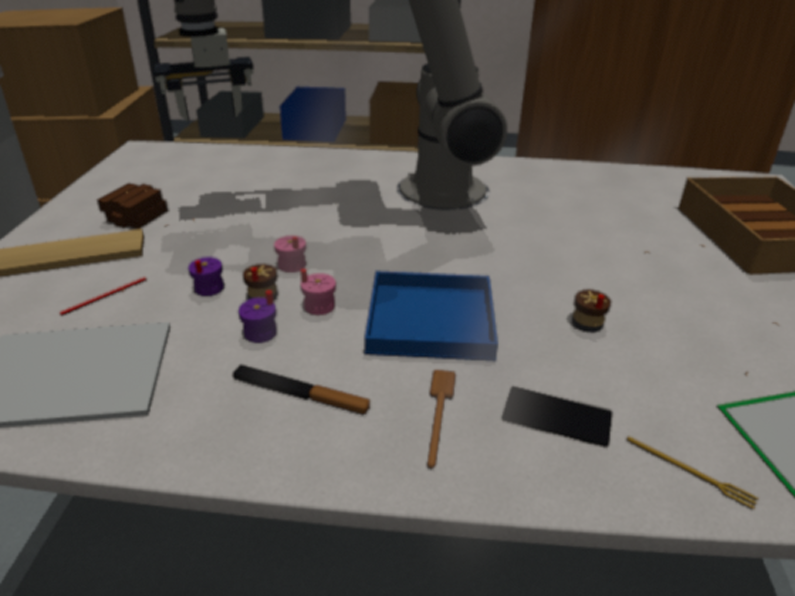

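The top view has the dark wheels at about (215,332) and (568,344) in the enlarged picture. The second stands among four pink and purple decoys. I'll take enlarged crops next.

Run:
```python
from h import *
im=capture("top")
a=im[205:265,120:190];b=im[205:275,365:435]
a=cv2.resize(a,(350,300),interpolation=cv2.INTER_CUBIC);b=cv2.resize(b,(350,350),interpolation=cv2.INTER_CUBIC)
o=np.zeros((350,720,3),np.uint8);o[:300,:350]=a;o[:,370:]=b
cv2.imwrite("pics/t2.png",np.clip(o*1.6,0,255).astype(np.uint8)[:,:,::-1])
print(np.round(pix2w("top",np.array([[317,260],[441,258],[320,380],[444,378]])/1.42,36),1))
```

```text
[[ 647.5  103.6   36. ]
 [ 652.5 -103.9   36. ]
 [ 448.    95.    36. ]
 [ 453.3 -109.9   36. ]]
```

View pics/t2.png

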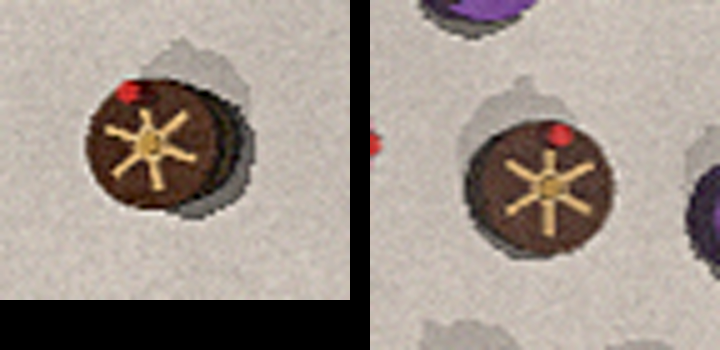

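Crop: left wheel axle at (151,144), peg top at (129,92). Right wheel axle at (549,187), peg top at (560,135).

Run:
```python
from h import *
q=np.array([[120+151/5,205+144/5],[120+129/5,205+92/5],[365+179/5,205+187/5],[365+190/5,205+135/5]])-.4
w=pix2w("top",q,np.array([55,74,55,74]));print(np.round(w,1))
for i in (0,2):
    d=w[i+1]-w[i];print(np.hypot(*d[:2]),np.degrees(np.arctan2(d[1],d[0])),np.hypot(*w[i,:2]))
print(np.round(pix2w("top",np.array([[552,278],[501,331],[634,352],[551,412]])/1.42,54),1))
```

```text
[[ 526.6  268.9   55. ]
 [ 550.1  273.5   74. ]
 [ 512.  -310.2   55. ]
 [ 535.8 -310.6   74. ]]
23.963083767753925 11.036900331780375 591.2917876423382
23.712111730127358 -0.935129468811765 598.6924319420033
[[ 618.7 -284.4   54. ]
 [ 531.5 -201.3   54. ]
 [ 499.6 -415.4   54. ]
 [ 402.  -281.4   54. ]]
```

```bash
cat >> h.py <<'E'
def jaw():
    o=get_obs();r=o["tcp_rot"];return o["tool_pos"],np.degrees(r[2]-r[0])
def plan(C,th,z=60,lead=19,pos=None,j=None):
    """rows (shift, twist) from the pose pos,j to tool angle th about wheel centre C"""
    if pos is None: pos,j=jaw()
    out=[]
    for t in th:
        a=np.radians(t);p=np.array(C)+24*np.array([np.cos(a),np.sin(a)])+lead*np.array([-np.sin(a),np.cos(a)])
        tw=(t+90-j+90)%180-90
        out.append([round(p[0]-pos[0],1),round(p[1]-pos[1],1),round(z-pos[2],1),round(tw,1)])
    return out
E
python3 - <<'E'
from h import *
print(jaw(),plan((512,-310.2),[-16],z=110))
E
```

```text
(array([ 200.91364144, -484.71741804,  226.21734832]), np.float64(-67.49302494387385)) [[np.float64(339.4), np.float64(186.2), np.float64(-116.2), np.float64(-38.5)]]
```

>>> {"method": "carry_out", "body": {
  "rows": [
    [34, 19, -10, -6],
    [68, 37, -20, -12],
    [102, 56, -30, -18],
    [136, 74, -40, -24],
    [170, 93, -50, -30],
    [204, 112, -60, -36],
    [238, 130, -70, -38.5],
    [272, 149, -85, -38.5],
    [306, 168, -100, -38.5],
    [339, 186, -116, -38.5],
    [339, 186, -116, -38.5],
    [339, 186, -116, -38.5]
  ],
  "hand": 50
}}

```text
time: 1.15
tool_pos: [540.6, -296.7, 108.2]
tcp_rot: [-2.197, 1.567, 2.24]
contact_force: [-0.4, -0.4, -0.5]
grip_width: 50.1
```

Run:
```python
from h import *
print(get_obs()["time"],get_obs()["grip_width"],jaw(),plan((512,-310.2),[-16]))
save("wrist","w1.png")
```

```text
1.15 50.11391685639631 (array([ 540.5524659 , -296.68684637,  108.23440869]), np.float64(254.2131166917126)) [[np.float64(-0.2), np.float64(-1.9), np.float64(-48.2), np.float64(-0.2)]]
```

View pics/w1.png

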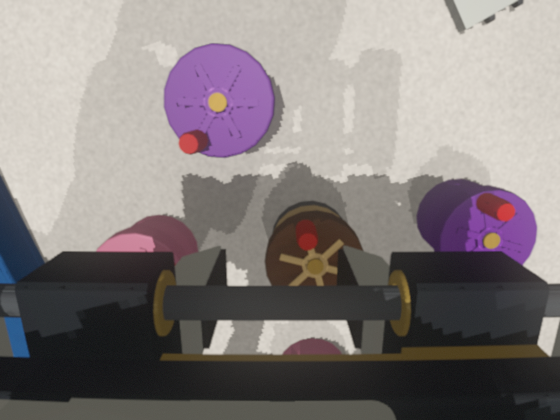

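The wrist view shows the peg at (307,235) between the fingers, with the right-hand (trailing) finger behind it, as planned. Next I descend.

>>> {"method": "carry_out", "body": {
  "rows": [
    [0, -2, -16, 0],
    [0, -2, -32, 0],
    [0, -2, -48, 0],
    [0, -2, -48, 0],
    [0, -2, -48, 0]
  ]
}}

```text
time: 1.62
tool_pos: [538.8, -301.0, 61.6]
tcp_rot: [-2.113, 1.568, 2.32]
contact_force: [0.7, -0.1, -0.4]
grip_width: 50.0
```

Run:
```python
from h import *
print(jaw()); 
for r in plan((512,-310.2),[-10,-4,0,4,9,14,19,24,29,34,39,44,49,54,58,62,65,68,70,70]): print([float(x) for x in r])
```

```text
(array([ 538.77653802, -300.95126743,   61.61700047]), np.float64(254.00392649286468))
[0.2, 5.3, -1.6, 6.0]
[-1.5, 8.0, -1.6, 12.0]
[-2.8, 9.8, -1.6, 16.0]
[-4.2, 11.4, -1.6, 20.0]
[-6.0, 13.3, -1.6, 25.0]
[-8.1, 15.0, -1.6, 30.0]
[-10.3, 16.5, -1.6, 35.0]
[-12.6, 17.9, -1.6, 40.0]
[-15.0, 19.0, -1.6, 45.0]
[-17.5, 19.9, -1.6, 50.0]
[-20.1, 20.6, -1.6, 55.0]
[-22.7, 21.1, -1.6, 60.0]
[-25.4, 21.3, -1.6, 65.0]
[-28.0, 21.3, -1.6, 70.0]
[-30.2, 21.2, -1.6, 74.0]
[-32.3, 20.9, -1.6, 78.0]
[-33.9, 20.5, -1.6, 81.0]
[-35.4, 20.1, -1.6, 84.0]
[-36.4, 19.8, -1.6, 86.0]
[-36.4, 19.8, -1.6, 86.0]
```

>>> {"method": "carry_out", "body": {
  "rows": [
    [0.2, 5.3, -1.6, 6],
    [-1.5, 8, -1.6, 12],
    [-2.8, 9.8, -1.6, 16],
    [-4.2, 11.4, -1.6, 20],
    [-6, 13.3, -1.6, 25],
    [-8.1, 15, -1.6, 30],
    [-10.3, 16.5, -1.6, 35],
    [-12.6, 17.9, -1.6, 40],
    [-15, 19, -1.6, 45],
    [-17.5, 19.9, -1.6, 50],
    [-20.1, 20.6, -1.6, 55],
    [-22.7, 21.1, -1.6, 60],
    [-25.4, 21.3, -1.6, 65],
    [-28, 21.3, -1.6, 70],
    [-30.2, 21.2, -1.6, 74],
    [-32.3, 20.9, -1.6, 78],
    [-33.9, 20.5, -1.6, 81],
    [-35.4, 20.1, -1.6, 84],
    [-36.4, 19.8, -1.6, 86],
    [-36.4, 19.8, -1.6, 86]
  ]
}}

```text
time: 3.28
tool_pos: [502.5, -282.3, 61.9]
tcp_rot: [-1.229, 1.567, -1.578]
contact_force: [0.6, 0.8, 0.6]
grip_width: 50.1
```

Run:
```python
from h import *
print(jaw(), get_obs()["contact_force"]); 
save("wrist","w2.png")
```

```text
(array([ 502.54437667, -282.32945531,   61.93991332]), np.float64(-19.984001757736134)) [0.55550317 0.84933543 0.60299312]
```

View pics/w2.png

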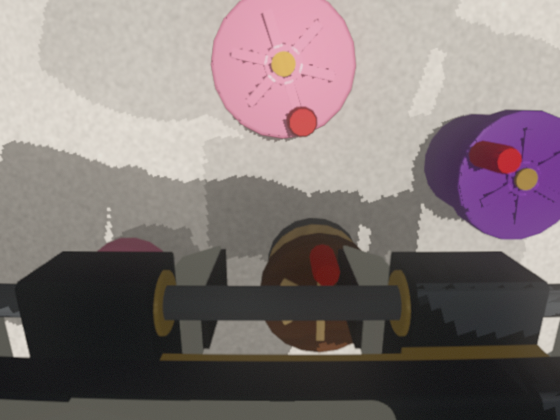

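The wrist view shows the peg at (325,262), next to the pushing finger. I back off and rise, then travel to the other wheel.

>>> {"method": "carry_out", "body": {
  "rows": [
    [3, -1, 15, 0],
    [3, -1, 50, 0],
    [3, 20, 68, -6],
    [6, 60, 68, -12],
    [9, 100, 68, -18],
    [12, 140, 68, -24],
    [15, 180, 68, -30],
    [18, 220, 68, -36],
    [21, 260, 68, -42],
    [24, 300, 68, -48],
    [27, 340, 68, -54],
    [31, 380, 68, -60],
    [35, 420, 68, -66],
    [39, 460, 68, -72],
    [43, 500, 68, -74],
    [46, 535, 68, -74],
    [49, 568, 60, -74],
    [49, 568, 50, -74],
    [49, 568, 50, -74]
  ]
}}

```text
time: 4.92
tool_pos: [550.5, 286.9, 110.3]
tcp_rot: [-1.191, 1.565, -2.832]
contact_force: [-0.5, -1.6, -0.0]
grip_width: 49.8
```

Run:
```python
from h import *
print(jaw(),plan((526.6,268.9),[-4]))
im=capture("top")[205:275,365:435]
cv2.imwrite("pics/t3.png",np.clip(cv2.resize(im,(350,350),interpolation=cv2.INTER_CUBIC)*1.6,0,255).astype(np.uint8)[:,:,::-1])
```

```text
(array([550.50300719, 286.94135882, 110.28428639]), np.float64(-93.9884327151519)) [[np.float64(1.4), np.float64(-0.8), np.float64(-50.3), np.float64(-0.0)]]
```

View pics/t3.png

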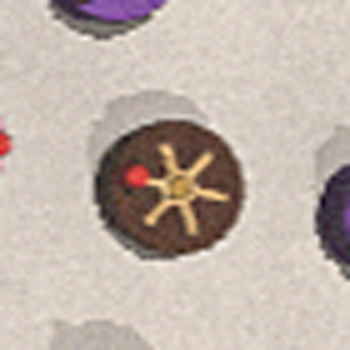

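The first wheel's peg is now at crop (137,176) and its axle at (180,187). It stayed roughly 75° on with the stand unmoved, so it runs free. Next I test the other wheel.

>>> {"method": "carry_out", "body": {
  "rows": [
    [1, -1, -16, 0],
    [1, -1, -32, 0],
    [1, -1, -49, 0],
    [1, -1, -49, 0],
    [1, -1, -49, 0]
  ]
}}

```text
time: 5.38
tool_pos: [552.0, 283.2, 62.4]
tcp_rot: [-1.12, 1.564, -2.764]
contact_force: [0.1, -0.1, 0.3]
grip_width: 50.0
```

Run:
```python
from h import *
q=np.array([[365+180/5,205+187/5],[365+137/5,205+176/5]])-.4
w=pix2w("top",q,np.array([55,74]));d=w[1]-w[0];print(np.round(w,1),np.hypot(*d[:2]),np.degrees(np.arctan2(d[1],d[0])))
print(jaw()); 
for r in plan((526.6,268.9),[2,7,11,15,20,25,30,35,40,45,50,55,60,65,70,75,79,82,84,84]): print([float(x) for x in r])
```

```text
[[ 512.  -310.7   55. ]
 [ 517.  -286.7   74. ]] 24.530232930048147 78.27901079082343
(array([551.97988022, 283.16173708,  62.40274885]), np.float64(-94.19720163796579))
[-2.1, 5.6, -2.4, 6.2]
[-3.9, 7.5, -2.4, 11.2]
[-5.4, 9.0, -2.4, 15.2]
[-7.1, 10.3, -2.4, 19.2]
[-9.3, 11.8, -2.4, 24.2]
[-11.7, 13.1, -2.4, 29.2]
[-14.1, 14.2, -2.4, 34.2]
[-16.6, 15.1, -2.4, 39.2]
[-19.2, 15.7, -2.4, 44.2]
[-21.8, 16.1, -2.4, 49.2]
[-24.5, 16.3, -2.4, 54.2]
[-27.2, 16.3, -2.4, 59.2]
[-29.8, 16.0, -2.4, 64.2]
[-32.5, 15.5, -2.4, 69.2]
[-35.0, 14.8, -2.4, 74.2]
[-37.5, 13.8, -2.4, 79.2]
[-39.5, 12.9, -2.4, 83.2]
[-40.9, 12.1, -2.4, 86.2]
[-41.8, 11.6, -2.4, 88.2]
[-41.8, 11.6, -2.4, 88.2]
```

>>> {"method": "carry_out", "body": {
  "rows": [
    [-2.1, 5.6, -2.4, 6.2],
    [-3.9, 7.5, -2.4, 11.2],
    [-5.4, 9, -2.4, 15.2],
    [-7.1, 10.3, -2.4, 19.2],
    [-9.3, 11.8, -2.4, 24.2],
    [-11.7, 13.1, -2.4, 29.2],
    [-14.1, 14.2, -2.4, 34.2],
    [-16.6, 15.1, -2.4, 39.2],
    [-19.2, 15.7, -2.4, 44.2],
    [-21.8, 16.1, -2.4, 49.2],
    [-24.5, 16.3, -2.4, 54.2],
    [-27.2, 16.3, -2.4, 59.2],
    [-29.8, 16, -2.4, 64.2],
    [-32.5, 15.5, -2.4, 69.2],
    [-35, 14.8, -2.4, 74.2],
    [-37.5, 13.8, -2.4, 79.2],
    [-39.5, 12.9, -2.4, 83.2],
    [-40.9, 12.1, -2.4, 86.2],
    [-41.8, 11.6, -2.4, 88.2],
    [-41.8, 11.6, -2.4, 88.2]
  ]
}}

```text
time: 7.05
tool_pos: [511.5, 294.5, 62.2]
tcp_rot: [-0.625, 1.563, -0.73]
contact_force: [1.3, -0.7, 0.0]
grip_width: 49.9
```

Run:
```python
from h import *
print(jaw(), get_obs()["contact_force"]); 
w=capture("wrist"); t=cv2.resize(capture("top")[195:270,115:195],None,fx=3.5,fy=3.5,interpolation=cv2.INTER_CUBIC)
o=np.zeros((420,790,3),np.uint8);o[:,:500]=w[:,30:530];o[:t.shape[0],505:505+t.shape[1]]=t
cv2.imwrite("pics/w3.png",np.clip(o*1.4,0,255).astype(np.uint8)[:,:,::-1])
```

```text
(array([511.51651319, 294.51322748,  62.2128162 ]), np.float64(-5.99299685243028)) [ 1.28022127 -0.68990393  0.01254329]
```

View pics/w3.png

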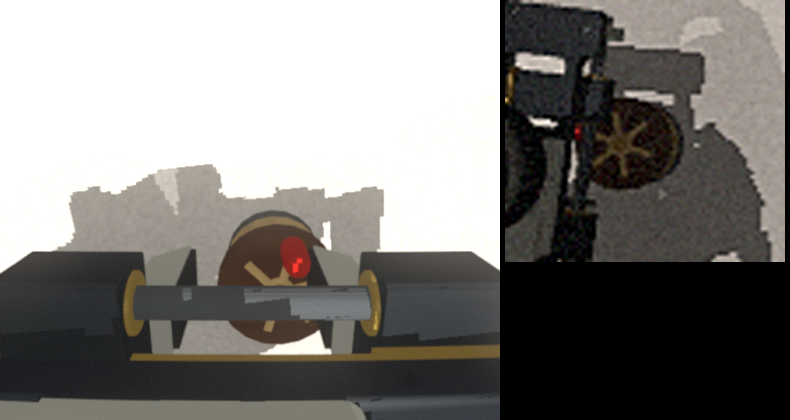

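The top crop shows the axle at (623,142) and the peg at (579,133). I work out the turn from these before letting go.

Run:
```python
from h import *
q=np.array([[115+118/3.5,195+142/3.5],[115+74/3.5,195+133/3.5]])-.36
w=pix2w("top",q,np.array([55,74]));d=w[1]-w[0];print(np.round(w,1),np.hypot(*d[:2]),np.degrees(np.arctan2(d[1],d[0])))
```

```text
[[522.4 272.1  55. ]
 [528.  294.7  74. ]] 23.283385511654654 76.00616264220272
```

The turn so far is about 59–65°, because the stand slid some 5 mm. With the peg still held, I carry the same push about 12° further, then back off and rise.

>>> {"method": "carry_out", "body": {
  "rows": [
    [-1.3, -0.6, 0, 3],
    [-2.5, -1.4, 0, 6.5],
    [-3.7, -2.2, 0, 10],
    [-4.8, -3, 0, 13],
    [-4.8, -3, 0, 13]
  ]
}}

```text
time: 7.57
tool_pos: [507.1, 291.5, 62.5]
tcp_rot: [-0.571, 1.563, -0.451]
contact_force: [0.2, 0.2, 1.2]
grip_width: 49.9
```

Run:
```python
from h import *
print(jaw(), get_obs()["contact_force"]); 
t=cv2.resize(capture("top")[195:270,115:195],None,fx=5,fy=5,interpolation=cv2.INTER_CUBIC)
cv2.imwrite("pics/t4.png",np.clip(t*1.6,0,255).astype(np.uint8)[:,:,::-1])
```

```text
(array([507.06158707, 291.52514096,  62.47397572]), np.float64(6.90020887252458)) [0.24407233 0.15514157 1.15750126]
```

View pics/t4.png

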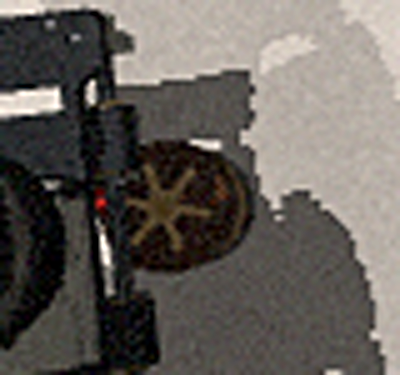

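Comparing the spokes with the first picture gives a turn of about 74°, inside the 60–90° range. I let go.

>>> {"method": "carry_out", "body": {
  "rows": [
    [3, 0, 12, 0],
    [4, 0, 48, 0],
    [0, -40, 70, 0],
    [0, -80, 80, 0],
    [0, -120, 90, 0],
    [0, -160, 90, 0],
    [0, -200, 90, 0],
    [0, -200, 90, 0],
    [0, -200, 90, 0],
    [0, -200, 90, 0],
    [0, -200, 90, 0],
    [0, -200, 90, 0],
    [0, -200, 90, 0],
    [0, -200, 90, 0],
    [0, -200, 90, 0],
    [0, -200, 90, 0],
    [0, -200, 90, 0],
    [0, -200, 90, 0],
    [0, -200, 90, 0],
    [0, -200, 90, 0]
  ],
  "hand": 91
}}

```text
time: 9.28
tool_pos: [507.0, 91.5, 152.4]
tcp_rot: [-0.592, 1.563, -0.474]
contact_force: [0.5, 0.1, 0.5]
grip_width: 90.8
```

Run:
```python
from h import *
im=capture("top")
a=cv2.resize(im[195:265,115:185],(350,350),interpolation=cv2.INTER_CUBIC);b=cv2.resize(im[205:275,365:435],(350,350),interpolation=cv2.INTER_CUBIC)
o=np.hstack([a,np.zeros((350,20,3),np.uint8),b])
cv2.imwrite("pics/t5.png",np.clip(o*1.6,0,255).astype(np.uint8)[:,:,::-1])
```

```text
(no output)
```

View pics/t5.png

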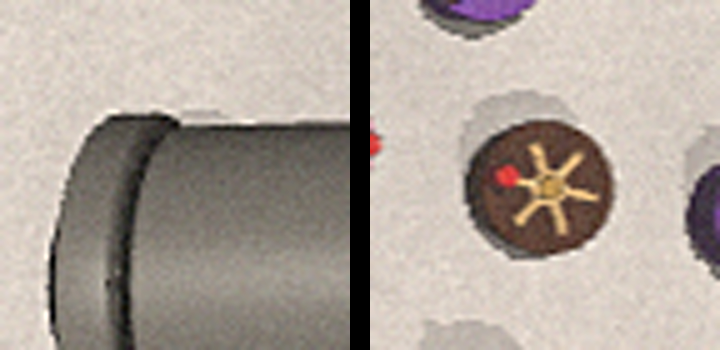

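The free wheel has not moved, but the forearm hides the other one. I swing clear.

>>> {"method": "carry_out", "body": {
  "rows": [
    [0, -40, 0, 0],
    [0, -80, 0, 0],
    [0, -120, 0, 0],
    [0, -160, 0, 0],
    [0, -200, 0, 0],
    [0, -220, 0, 0],
    [0, -220, 0, 0]
  ]
}}

```text
time: 9.92
tool_pos: [507.1, -132.8, 152.4]
tcp_rot: [-0.693, 1.561, -0.579]
contact_force: [-0.1, -0.1, 0.2]
grip_width: 91.3
```

Run:
```python
from h import *
im=capture("top")
a=cv2.resize(im[195:265,115:185],(350,350),interpolation=cv2.INTER_CUBIC)
cv2.imwrite("pics/t6.png",np.clip(a*1.6,0,255).astype(np.uint8)[:,:,::-1])
```

```text
(no output)
```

View pics/t6.png

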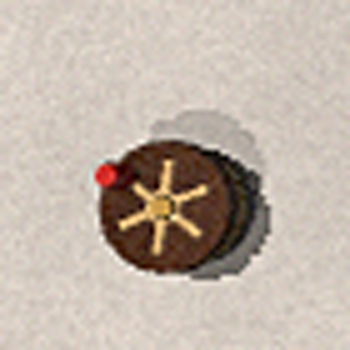

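The axle is at (162,207) and the peg at (106,175), so the wheel has sprung back.

Run:
```python
from h import *
q=np.array([[115+162/5,195+207/5],[115+106/5,195+175/5]])-.4
w=pix2w("top",q,np.array([55,74]));d=w[1]-w[0];print(np.round(w,1),np.hypot(*d[:2]),np.degrees(np.arctan2(d[1],d[0])),jaw())
```

```text
[[520.5 275.2  55. ]
 [534.9 294.9  74. ]] 24.380768663348253 53.83178150514017 (array([ 506.88712343, -130.50294449,  152.24322456]), np.float64(6.520217097506994))
```

The push turned the peg about 74°, and it sprang back to about 43° from its start as seen from above. The stand itself also slid about 9 mm and seems to have yawed. So this wheel binds, and I go to grasp it by the rim.

>>> {"method": "carry_out", "body": {
  "rows": [
    [2, 40, 0, 0],
    [4, 80, 0, 0],
    [6, 120, 0, 0],
    [8, 160, 0, 0],
    [10, 200, 0, 0],
    [11, 240, 0, 0],
    [12, 280, 0, 0],
    [13, 320, 0, 0],
    [14, 360, 0, 0],
    [14, 395, -5, 0],
    [14, 406, -15, 0],
    [14, 406, -30, 0],
    [14, 406, -40, 0],
    [14, 406, -40, 0]
  ],
  "hand": 91
}}

```text
time: 11.13
tool_pos: [518.6, 275.3, 109.6]
tcp_rot: [-1.329, 1.565, -1.214]
contact_force: [-1.1, -0.4, -0.5]
grip_width: 91.2
```

Run:
```python
from h import *
p,j=jaw();print(p,j,np.array([520.5,275.2,25])-p)
save("wrist","w4.png")
```

```text
[518.630546   275.3383361  109.55048998] 6.583658447201671 [  1.869454    -0.1383361  -84.55048998]
```

View pics/w4.png

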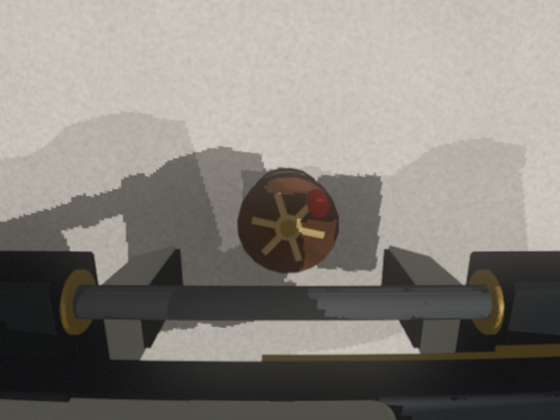

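The wrist view has the wheel centred between the open fingers, with its axle at (288,228). I descend and grip.

>>> {"method": "carry_out", "body": {
  "rows": [
    [2, 0, -20, 0],
    [2, 0, -40, 0],
    [2, 0, -60, 0],
    [2, 0, -75, 0],
    [2, 0, -84, 0],
    [2, 0, -84, 0],
    [2, 0, -84, 0]
  ]
}}

```text
time: 11.77
tool_pos: [522.1, 274.8, 27.5]
tcp_rot: [-0.94, 1.564, -0.827]
contact_force: [-0.4, -0.0, 0.3]
grip_width: 91.3
```

>>> {"method": "carry_out", "body": {
  "rows": [
    [0, 0, 0, 0],
    [0, 0, 0, 0],
    [0, 0, 0, 0],
    [0, 0, 0, 0],
    [0, 0, 0, 0],
    [0, 0, 0, 0],
    [0, 0, 0, 0],
    [0, 0, 0, 0],
    [0, 0, 0, 0],
    [0, 0, 0, 0]
  ],
  "hand": 50
}}

```text
time: 12.6
tool_pos: [522.3, 274.9, 27.9]
tcp_rot: [-0.844, 1.564, -0.731]
contact_force: [0.2, -0.7, 5.5]
grip_width: 61.7
```

Gripped at 61.7 mm, which matches the 62 mm rim. I lift and carry it to above the tray.

>>> {"method": "carry_out", "body": {
  "rows": [
    [0, 0, 10, 0],
    [0, 0, 25, 0],
    [0, 0, 45, 0],
    [0, 0, 65, 0],
    [0, -8, 80, 0],
    [2, -25, 80, 0],
    [5, -50, 80, 0],
    [8, -75, 80, 0],
    [11, -100, 80, 0],
    [14, -125, 80, 0],
    [17, -150, 80, 0],
    [20, -175, 80, 0],
    [23, -200, 80, 0],
    [26, -225, 80, 0],
    [28, -250, 80, 0],
    [28, -268, 80, 0],
    [28, -278, 80, 0],
    [28, -279, 80, 0],
    [28, -279, 80, 0]
  ]
}}

```text
time: 14.18
tool_pos: [549.9, -3.9, 107.8]
tcp_rot: [-0.874, 1.565, -0.762]
contact_force: [-0.2, 0.1, -2.9]
grip_width: 61.2
```

>>> {"method": "carry_out", "body": {
  "rows": [
    [0, 0, -15, 0],
    [0, 0, -30, 0],
    [0, 0, -45, 0],
    [0, 0, -56, 0],
    [0, 0, -64, 0],
    [0, 0, -69, 0],
    [0, 0, -71, 0],
    [0, 0, -73, 0],
    [0, 0, -74, 0],
    [0, 0, -74, 0],
    [0, 0, -74, 0]
  ]
}}

```text
time: 15.1
tool_pos: [550.2, -4.0, 34.2]
tcp_rot: [-0.794, 1.564, -0.681]
contact_force: [-0.3, 0.0, -3.5]
grip_width: 61.7
```

The wrist still carries the full weight, so I inch down.

>>> {"method": "carry_out", "body": {
  "rows": [
    [0, 0, -0.5, 0],
    [0, 0, -1, 0],
    [0, 0, -1, 0],
    [0, 0, -1, 0]
  ]
}}

```text
time: 15.43
tool_pos: [550.6, -4.1, 34.0]
tcp_rot: [-0.725, 1.563, -0.613]
contact_force: [-2.5, -0.4, 4.5]
grip_width: 61.5
```

Contact: the vertical force is now +4.5 N. I release and rise.

>>> {"method": "carry_out", "body": {
  "rows": [
    [0, 0, 0, 0],
    [0, 0, 0, 0],
    [0, 0, 0, 0],
    [0, 0, 0, 0],
    [0, 0, 0, 0],
    [0, 0, 0, 0],
    [0, 0, 0, 0],
    [0, 0, 15, 0],
    [0, 0, 40, 0],
    [0, 0, 75, 0],
    [0, 0, 110, 0],
    [0, 0, 140, 0],
    [-30, -20, 150, 0],
    [-70, -40, 150, 0],
    [-100, -80, 150, 0],
    [-110, -115, 150, 0],
    [-120, -155, 150, 0],
    [-120, -190, 150, 0],
    [-120, -190, 150, 0]
  ],
  "hand": 91
}}

```text
time: 17.02
tool_pos: [430.2, -200.3, 184.4]
tcp_rot: [-0.894, 1.56, -0.788]
contact_force: [0.6, 0.2, 0.2]
grip_width: 90.7
```

Run:
```python
from h import *
print(get_obs()["time"])
t=capture("top")[80:290,130:450]; s=capture("scene")[180:320,60:450]
t=cv2.resize(t,None,fx=1.6,fy=1.6,interpolation=cv2.INTER_CUBIC); s=cv2.resize(s,None,fx=1.7,fy=1.7,interpolation=cv2.INTER_CUBIC)
o=np.zeros((t.shape[0]+s.shape[0],max(t.shape[1],s.shape[1]),3),np.uint8);o[:t.shape[0],:t.shape[1]]=t;o[t.shape[0]:,:s.shape[1]]=s
print(o.shape);cv2.imwrite("pics/f.png",np.clip(o*1.4,0,255).astype(np.uint8)[:,:,::-1])
```

```text
17.0167
(574, 663, 3)
```

View pics/f.png

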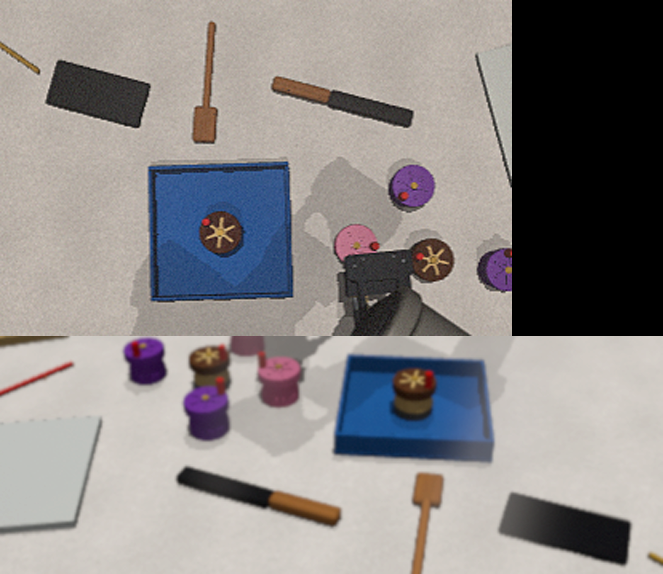

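The binding wheel stands upright in the middle of the tray, at (220,233) in the top view. The free wheel is in place at (432,260), the bystanders are where they were, and the gripper is well above everything.

```bash
python3 -c "
from plant import *
print(close_job())"
```

```text
the job is handed in; nothing more can be done
None
```

I tested both wheels, moved the one that binds into the blue tray, and handed the job in at about 17 s. One check is doubtful: the push on the binding wheel may have fallen short of a sixth of a turn on its own stand.

- **Free wheel (robot's right, among the pink and purple decoys):** it turned about 79° and stayed there. It still stood in its original place in the last picture.
- **Binding wheel (robot's left):** I pushed its peg about 74° as seen from above. Partway through I stopped to measure, with the finger left in place, then carried the same push on. When let go, it sprang back by about 31°.
- **Doubtful check:** the binding wheel settled about 43° from its start as seen from above, where about 20° was expected. Its stand slid about 9 mm, so I think it also twisted about 20–25°. If so, the turn on its own stand was only about 50°, below the 60° asked. I did not measure the twist directly, and I did not push again because you asked for one push.
- **Final state:** the last pictures show the binding wheel and its stand upright in the middle of the tray. The phone, knife and spoon look undisturbed, and the gripper was clear of everything.

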